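Put the slotted press weight away on its stand

TASK

Put the loose blue slotted weight away on its stand: push it along the board, without lifting or tipping it, until the stem is fully home in its slot and it lies flat on top of the white weight. So that the stack cannot slide off, have it finish turned on the stem with its slot at least a third of a turn away from the white weight's slot. Do not knock over or shift the spice jar that stands beside the stem, nor anything else around.

Things in the scene. Friction and masses are not known exactly. Their poses are not given: they have to be found in the camera images.
- stand: Fixed storage stand: wooden board, top at z = 0.030, with an upright steel stem. Origin at worktop level on the stem's axis. In its own axes the board covers x -125 to 125 mm, y -91 to 291 mm; the blue weight waits on the bare +y part and reaches the stem by sliding towards own -y. Round the stem is a well of 124 mm diameter, filled almost flush by the white weight. Place and yaw vary.
- stem_top (a point): Top of the stem, on its axis: 80 mm above the worktop, 50 mm above the board. The stem is a plain round rod of 14 mm diameter.
- lower_weight: White weight, already on the stem, in the well, fixed: it neither turns nor moves. Its top is 0.5 mm below the board's top. Same outline as the blue weight. Origin on the stem's axis; its own -y axis points out through its slot's mouth, within 26 degrees of the stand's own -y.
- lower_mouth (a point): Middle of the mouth of the white weight's slot, on its rim, 60 mm from the stem's axis.
- weight: Loose blue slotted weight, 0.35 to 0.7 kg, flat on the board: a disc of 120 mm diameter, 28 mm thick, too wide to grip. Origin at its centre, underside. The slot opens along own -y. Opposite it the disc is cut off: a flat upright face at own y = +45 mm, own x -39 to +39 mm, good to push on; pushed there off-centre, it turns, about the stem once that is home. Slot starts up to 46 degrees off the stand's -y.
- weight_mouth (a point): Middle of the mouth of the blue weight's slot, at its top, on the rim, 60 mm from its centre (own -y). The slot is 22 mm wide, runs from the rim to 8 mm past the centre (closed end at own y = +8 mm) and is flared to 42 mm at the rim. Fully home, the stem stands within 5 mm of the disc's centre.
- spice_jar: Upright spice jar with red cap, 45 mm diameter, 106 mm tall, loose, standing on the board about 101 mm beside the stem, on the stand's own +x or -x side; no room for fingers between it and the weights. At the other side's place lies only a cork pad, 44 mm across, 2 mm high, fixed, not in the way. Origin at the centre of its foot.
- red_mug: Bystander: red polka-dot mug, 87x117x97 mm, loose on the worktop away from the board. Origin at its foot.
- glass: Bystander: empty drinking glass, 81x81x91 mm, loose on the worktop away from the board. Origin at its foot.
- tin: Bystander: low round tin, 86x86x40 mm, loose on the worktop away from the board. Origin at its foot.
- garlic: Bystander: garlic bulb, 60x57x58 mm, loose on the worktop away from the board. Origin at its foot.
- lemon: Bystander: yellow lemon, 71x53x51 mm, loose on the worktop away from the board. Origin at its foot.
- food_jar: Bystander: glass jar with white lid, 58x62x99 mm, loose on the worktop away from the board. Origin at its foot.
Not all that is in view belongs to the job. Of the things shaped like the weight, the blue one is meant.

How it is judged:
By the outcome, as a careful person would: the job done as asked, in the order asked, and still so for the second after the job is handed in, with the robot touching nothing.
It also fails if it takes over 51 s, if anything falls off the work surface, if the arm or the gripper's body presses on something with over 40 N, if the wrist force passes 120 N, or if a joint passes its speed limit or range.

ROBOT

A 6-joint arm with a two-finger parallel gripper is mounted at the origin on a cart in front of the work surface, level with it; the furniture and walls round the work are solid. World frame = base frame: x ahead of the robot, y to its left, z up, the work surface at z = 0. Lengths are in mm, angles in degrees, forces in N, time in s.
With the tool pointing down it reaches from about 350 to 850 mm from the base axis. Payload 8.1 kg.
Tool frame: the origin (TCP) lies at the very end of the fingers, on their centre line; the grasp point (between the pads) lies 19 mm behind it; z points along the fingers, y is the line along which they close (so a half turn about z gives the same grasp; the last joint's range is limited). The gripper opens to 85 mm and grips with 20 to 120 N. Pads are 22 mm wide; open, the fingers measure 114 mm over their backs; the gripper's body (76 mm by 85 mm) begins 54 mm behind the grasp point. The pads swing forward as they close: fully open they stand 13 mm farther back than shut.
Start: joints at [-70.898, 7.471, 85.268, -0, 87.261, -4.893], TCP at [244.019, -548.143, 231.292] pointing down, gripper open.
Joint ranges: [-169.43, 169.43], [-51.17, 129.36], [1.28, 143.12], [-76.62, 256.62], [0, 156.53], [-152.29, 152.29]. Speed limits (degrees/s): [136.94, 136.94, 159.86, 180, 180, 180].

INTERFACE

Orientations are given as [roll, pitch, yaw] about the fixed x, y, z axes, in that order (R = Rz(yaw) Ry(pitch) Rx(roll)).
In Python, from bench import sense, eyes, job, models gives the robot as it stands. The module is installed in compiled form; this text tells all that it offers.
- The arm moves only by the tool apply_moves, never from a script. Its argument "rows" is a list of rows, each a list of 6 numbers: the shift along the tool's x, y, z in mm, then the turn, a rotation vector about the tool's x, y, z in rad. In form: [[dx, dy, dz, rx, ry, rz], ...]. A call has exactly 5 rows; each row shifts and turns the commanded pose from where the row before left it, along the tool's axes as they then stand; what a row does not reach is not made up. A row lasts 1/8 s, in which the tool goes at most 62.5 mm and 10.7 degrees, less where a joint would pass 70% of its speed; a pose out of reach is approached as far as the arm can. A call is refused whole if a number of a shift passes 62.5 or a number of a turn 0.188, either way. A call with a gripper value outside its range is refused whole. "fingers" is the finger opening in mm, from 0 to 85.4, set as the call begins (left out, the last holds). The fingers move at their own pace and stop on an object; "grip_force" is the grip in N (left out, the last holds). Time passes only in rows, so rows that do not move let the fingers close, or fill a call up. It gives the time, the measured TCP pose, the force, the opening and the grip force at its end, in the units of the state.
- sense(): the state, without advancing time (a new reading comes with each control period).
- eyes.snapshot(name): name is "scene" or "top" or "wrist"; returns (picture, depth): 420x560x3 uint8, red, green, blue; 420x560 float32, mm along the optical axis (not along the pixel's ray), 0 where there is no reading.
- eyes.get_calibration(name): a dict with "intrinsics" (3x3 intrinsics, pixels), "D" ([k1, k2, p1, p2, k3] as OpenCV has them; the pictures are not rectified), "R" (3x3) and "t" (3): a world point X has camera coordinates R X + t; the wrist camera has in their place "mount" (4x4, takes a point from camera to tool coordinates, whose origin is the TCP and whose axes are the flange's). Camera axes: x right, y down, z forward; pixel columns grow to the right and rows downward; lengths in mm; the calibration is good to about 2 mm. A picture is of the moment at which its call begins: read the wrist's pose just before it. get_calibration takes no time and is no camera call.
- job.hand_in(): hands the job in; it is judged then, once.
Trained networks look in the newest picture that a camera, given by its name, has taken for a name from the list of things; names that differ only in an ending like _2 or _b are one class to them, and where a whole thing is asked for, a point or a joint stands for the part that bears it (a point fixed in the world has none). Each returns a list of dicts, best first, with "confidence" (0 to 1); they miss things now and then, are a little off and sometimes report something else, mostly with a low value. They report only what shows in the picture. A call takes as long as a camera call. They do not tell look-alikes from the thing itself.
- models.boxes_of(name, camera): "xyz" ([x, y, z] in mm, in world coordinates, good to about 4 mm: the middle of the surface that is visible of it).
- models.cut_out(name, camera): "pixels" (420x560 bool, what is visible of it).
- models.place_of(name, camera): "xyz" ([x, y, z] in mm, in world coordinates, good to about 4 mm: a listed point, or the origin of a listed thing).
The state is a dict: "time": time; "joint_pos": joint angles; "qd": joint speeds; "joint_efforts": joint torques, N m; "tool_pos": TCP position; "tcp_rot": TCP orientation; "ft_force": force on the tool from outside, world axes, zero at the start; "wrist_torque": the same for the moment, N m; "finger_gap": finger opening in mm; "grip_force": force on a finger pad.
Only numpy, scipy, OpenCV 4.12 (cv2) and the standard library are available. Lean on these libraries where they do the work, as an engineer would, in place of code of your own. Each camera call takes 0.05 s, during which the arm holds its last target. There are 200 camera calls.

## Working session

There is one attempt and no reset: what is moved stays moved. The work goes in short steps, Python scripts to look and compute and a tool call to move; the robot and the scene stay as the last step left them, time stands still between calls to the robot, and variables do not carry over. Pictures are saved under pics/ and viewed, at most 10 in all, crops included, and the job is handed in when it is done.

Besides the shell and the picture viewer there is one more tool, called after "Request:" as name(argument=value, ...), one argument or row to a line, values as JSON. apply_moves: Moves the arm, as the interface text tells. Its arguments: {"type":"object","properties":{"rows":{"type":"array"},"fingers":{"type":"number"},"grip_force":{"type":"number"}},"required":["rows"]}

```bash
mkdir -p pics
cat > h.py <<'E'
import numpy as np, cv2
from bench import sense, eyes, job, models
def snap(n,f=None):
    p,d=eyes.snapshot(n)
    if f: cv2.imwrite('pics/'+f,p[:,:,::-1])
    return p,d
def pts(n,d,uv):
    c=eyes.get_calibration(n);uv=np.array(uv,float).reshape(-1,2)
    K=np.array(c['intrinsics']);D=np.array(c['D'])
    z=d[uv[:,1].astype(int),uv[:,0].astype(int)]
    q=cv2.undistortPoints(uv[:,None],K,D)[:,0]
    X=np.c_[q*z[:,None],z]
    return (X-np.array(c['t']).ravel())@np.array(c['R'])
E
python3 - <<'E'
from h import *
for n in('top','scene'):
    p,d=snap(n,n+'1.png')
    for k in ['stem_top','lower_mouth','weight','weight_mouth','spice_jar','stand','red_mug','glass','tin','garlic','lemon','food_jar']:
        print(n,k,[(np.round(r['xyz']),round(r['confidence'],2)) for r in models.place_of(k,n)[:3]])
    np.save(n+'d.npy',d)
s=sense();print(s['time'],s['tool_pos'],s['tcp_rot'])
E
```

```text
top stem_top []
top lower_mouth []
top weight [(array([ 404., -190.,   -3.]), 0.82)]
top weight_mouth [(array([ 415., -249.,   30.]), 0.88), (array([550., 134.,  56.]), 0.57)]
top spice_jar []
top stand []
top red_mug [(array([752.,  85.,  -0.]), 0.6)]
top glass []
top tin [(array([778., 232.,   3.]), 0.78)]
top garlic [(array([380., 435.,   0.]), 0.76)]
top lemon [(array([509., 455.,   1.]), 0.66)]
top food_jar [(array([ 399., -343.,    0.]), 0.7), (array([524., 182.,  29.]), 0.34)]
scene stem_top [(array([504.,  -1.,  80.]), 0.78)]
scene lower_mouth [(array([498., -60.,  30.]), 0.87), (array([507.,  -2.,  79.]), 0.16)]
scene weight [(array([ 401., -197.,   -0.]), 0.87), (array([524., 188.,  30.]), 0.62), (array([774., 235.,   1.]), 0.51)]
scene weight_mouth [(array([548., 133.,  59.]), 0.93), (array([ 412., -252.,   29.]), 0.9)]
scene spice_jar [(array([610.,  -7.,  30.]), 0.73)]
scene stand [(array([509.,  -1.,   1.]), 0.55)]
scene red_mug [(array([754.,  81.,   4.]), 0.61), (array([511., 457.,  -4.]), 0.31)]
scene glass [(array([742., -49.,  -6.]), 0.59)]
scene tin [(array([777., 236.,  -3.]), 0.73), (array([378., 432.,  -2.]), 0.45)]
scene garlic [(array([377., 432.,   2.]), 0.87), (array([745., -45.,  -4.]), 0.62)]
scene lemon [(array([514., 458.,  -3.]), 0.67)]
scene food_jar []
1.3 [ 244.03162166 -548.1302703   231.27148477] [-1.79997794e+02 -2.21291040e-03  2.39970154e+01]
```

View pics/top1.png

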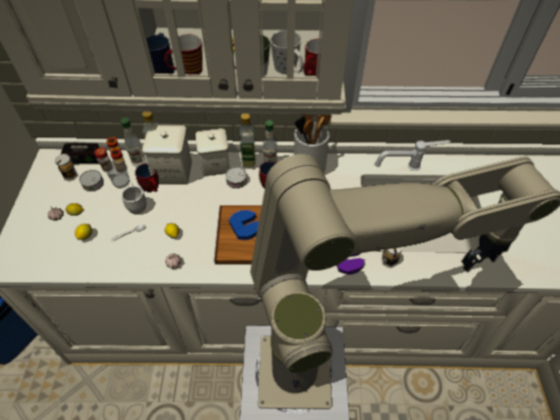

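View pics/scene1.png

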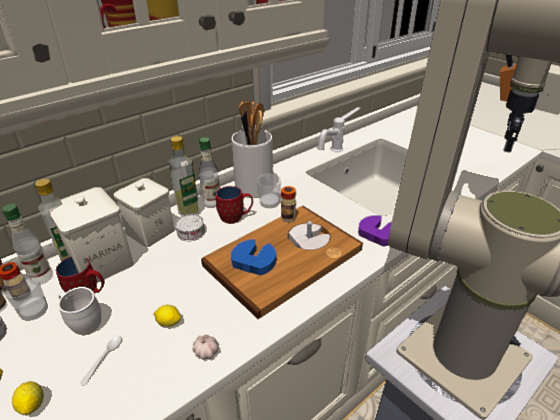

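The scene picture shows the blue weight at (253,256) with its slot facing the back right, and the white one on the stem at (310,235). The spice jar is at (288,203) on the far +x side. The purple look-alike at (377,230) sits off the board. Next I refine with depth.

```bash
cat >> h.py <<'E'
from scipy.optimize import least_squares
def blue(n,p,d,zr=(50,66)):
    h=cv2.cvtColor(p,cv2.COLOR_RGB2HSV)
    m=(h[...,0]>100)&(h[...,0]<122)&(h[...,1]>120)&(h[...,2]>50)&(d>0)
    v,u=np.nonzero(m);X=pts(n,d,np.c_[u,v])
    return X[(X[:,2]>zr[0])&(X[:,2]<zr[1])&(np.abs(X[:,1])<350)&(X[:,0]>380)]
def sd_in(q): # inside template
    x,y=q[:,0],q[:,1]
    hw=np.where(y>-45,11,11+10*(-45-y)/15)
    return (np.hypot(x,y)<60)&(y<45)&~((np.abs(x)<hw)&(y<8))
def fit(X,g):
    # maximise IoU of raster of top points with template
    c=2.0
    o=X[:,:2].mean(0)-90;I=np.zeros((90,90),np.uint8)
    k=((X[:,:2]-o)/c).astype(int);k=k[(k>=0).all(1)&(k<90).all(1)];I[k[:,1],k[:,0]]=1
    I=cv2.morphologyEx(I,cv2.MORPH_CLOSE,np.ones((5,5)))>0
    gx,gy=np.meshgrid(o[0]+c*(np.arange(90)+.5),o[1]+c*(np.arange(90)+.5));G=np.c_[gx.ravel(),gy.ravel()]
    def f(a):
        t=np.radians(a[2]);R=np.array([[np.cos(t),np.sin(t)],[-np.sin(t),np.cos(t)]])
        S=sd_in((G-a[:2])@R.T).reshape(90,90)
        return -(S&I).sum()/(S|I).sum()
    from scipy.optimize import differential_evolution as de
    r=de(f,[(g[0]-25,g[0]+25),(g[1]-25,g[1]+25),(g[2]-35,g[2]+35)],maxiter=60,popsize=12,seed=1)
    return r.x,-r.fun
E
python3 - <<'E'
from h import *
p=cv2.imread('pics/scene1.png')[:,:,::-1].copy();d=np.load('scened.npy')
X=blue('scene',p,d);print(len(X),X.min(0),X.max(0),np.median(X,0))
print('weight x,y,yaw',fit(X,(524,188,23)))
# stem: points z 45..85 near (506,-1)
v,u=np.mgrid[0:420,0:560];A=pts('scene',d,np.c_[u.ravel(),v.ravel()]);C=p.reshape(-1,3)
r=np.hypot(A[:,0]-506,A[:,1]+1);m=(r<18)&(A[:,2]>40)&(A[:,2]<95);print('stem',m.sum(),A[m].mean(0),A[m].min(0),A[m].max(0))
m=(np.hypot(A[:,0]-606,A[:,1]+5)<35)&(A[:,2]>45)&(A[:,2]<150);print('jar',m.sum(),A[m].mean(0),A[m].min(0),A[m].max(0))
m=(np.hypot(A[:,0]-506,A[:,1]+1)<70)&(A[:,2]>20)&(A[:,2]<40)&(C.min(1)>110);print('white',m.sum(),A[m].mean(0),A[m].min(0),A[m].max(0))
m=(A[:,2]>24)&(A[:,2]<36)&(np.hypot(A[:,0]-500,A[:,1]-100)<300)
q=A[m][:,:2].astype(np.float32);q=q[(q[:,0]>350)&(q[:,0]<670)];print('board',cv2.minAreaRect(q))
print(sense()['joint_pos'])
E
```

```text
953 [464.02188784  60.23499957  50.04581357] [805.3681285  244.75597249  65.85296123] [517.20577334 192.66741206  59.74195599]
weight x,y,yaw (array([522.90947362, 188.52839607,  27.13562166]), np.float64(0.9178937974118697))
stem 66 [505.7197507    1.71130373  63.67899482] [500.28117663  -7.83452177  40.23812482] [512.55860944   7.6408787   83.10050659]
jar 477 [5.98989054e+02 1.23322703e-01 1.01497739e+02] [583.85961541 -30.23469202  45.0378538 ] [632.07997879  15.82384606 141.24366143]
white 654 [503.93923799   4.34684253  31.56744174] [448.69218326 -57.86572161  25.77768229] [571.20245623  51.46340305  35.78990404]
board ((503.0404052734375, 49.9290771484375), (497.04730224609375, 276.5404968261719), 86.58660125732422)
[-7.08974563e+01  7.47272338e+00  8.52682679e+01  2.01895682e-03
  8.72613952e+01 -4.89456832e+00]
```

```bash
cat >> h.py <<'E'
def rows(way,start=None):
    """world (x,y,z,yaw deg) waypoints, one per row -> tool rows"""
    if start is None:
        s=sense();start=[*s['tool_pos'],s['tcp_rot'][2]]
    c=np.array(start,float);out=[]
    for w in way:
        w=np.array(w,float);t=np.radians(c[3]);d=w-c;dy=(d[3]+180)%360-180
        out.append([round(d[0]*np.cos(t)+d[1]*np.sin(t),1),round(d[0]*np.sin(t)-d[1]*np.cos(t),1),round(-d[2],1),0,0,round(-np.radians(dy),4)])
        c=w
    for i in range(0,len(out),5): print(out[i:i+5])
def line(target,n,start=None):
    if start is None:
        s=sense();start=[*s['tool_pos'],s['tcp_rot'][2]]
    a=np.array(start,float);b=np.array(target,float);b[3]=a[3]+(b[3]-a[3]+180)%360-180
    return [a+(b-a)*(i+1)/n for i in range(n)]
E
python3 -c "
from h import *
rows(line((484,264,150,117),20))"
```

```text
[[np.float64(27.5), np.float64(-32.2), np.float64(4.1), 0, 0, np.float64(-0.0812)], [np.float64(30.0), np.float64(-29.9), np.float64(4.1), 0, 0, np.float64(-0.0812)], [np.float64(32.3), np.float64(-27.4), np.float64(4.1), 0, 0, np.float64(-0.0812)], [np.float64(34.4), np.float64(-24.6), np.float64(4.1), 0, 0, np.float64(-0.0812)], [np.float64(36.3), np.float64(-21.8), np.float64(4.1), 0, 0, np.float64(-0.0812)]]
[[np.float64(38.0), np.float64(-18.8), np.float64(4.1), 0, 0, np.float64(-0.0812)], [np.float64(39.4), np.float64(-15.6), np.float64(4.1), 0, 0, np.float64(-0.0812)], [np.float64(40.5), np.float64(-12.4), np.float64(4.1), 0, 0, np.float64(-0.0812)], [np.float64(41.4), np.float64(-9.0), np.float64(4.1), 0, 0, np.float64(-0.0812)], [np.float64(42.0), np.float64(-5.7), np.float64(4.1), 0, 0, np.float64(-0.0812)]]
[[np.float64(42.3), np.float64(-2.2), np.float64(4.1), 0, 0, np.float64(-0.0812)], [np.float64(42.3), np.float64(1.2), np.float64(4.1), 0, 0, np.float64(-0.0812)], [np.float64(42.1), np.float64(4.6), np.float64(4.1), 0, 0, np.float64(-0.0812)], [np.float64(41.6), np.float64(8.0), np.float64(4.1), 0, 0, np.float64(-0.0812)], [np.float64(40.8), np.float64(11.4), np.float64(4.1), 0, 0, np.float64(-0.0812)]]
[[np.float64(39.7), np.float64(14.6), np.float64(4.1), 0, 0, np.float64(-0.0812)], [np.float64(38.4), np.float64(17.8), np.float64(4.1), 0, 0, np.float64(-0.0812)], [np.float64(36.8), np.float64(20.9), np.float64(4.1), 0, 0, np.float64(-0.0812)], [np.float64(35.0), np.float64(23.8), np.float64(4.1), 0, 0, np.float64(-0.0812)], [np.float64(33.0), np.float64(26.5), np.float64(4.1), 0, 0, np.float64(-0.0812)]]
```

Request:
apply_moves(
  rows=[
    [27.5,-32.2,4,0,0,-0.0812],
    [30,-29.9,4,0,0,-0.0812],
    [32.3,-27.4,4,0,0,-0.0812],
    [34.4,-24.6,4,0,0,-0.0812],
    [36.3,-21.8,4,0,0,-0.0812],
  ],
  fingers=40,
)

```text
time: 1.92
tool_pos: [304.2, -343.9, 211.3]
tcp_rot: [180.0, -0.0, 47.4]
ft_force: [0.4, -0.6, -0.3]
finger_gap: 39.8
grip_force: 0.0
```

Request:
apply_moves(
  rows=[
    [38,-18.8,4,0,0,-0.0812],
    [39.4,-15.6,4,0,0,-0.0812],
    [40.5,-12.4,4,0,0,-0.0812],
    [41.4,-9,4,0,0,-0.0812],
    [42,-5.7,4,0,0,-0.0812],
  ],
)

```text
time: 2.55
tool_pos: [364.3, -140.7, 191.5]
tcp_rot: [179.9, 0.0, 70.7]
ft_force: [-0.3, -0.6, -0.3]
finger_gap: 39.9
grip_force: 0.0
```

Request:
apply_moves(
  rows=[
    [42.3,-2.2,4,0,0,-0.0812],
    [42.3,1.2,4,0,0,-0.0812],
    [42.1,4.6,4,0,0,-0.0812],
    [41.6,8,4,0,0,-0.0812],
    [40.8,11.4,4,0,0,-0.0812],
  ],
)

```text
time: 3.18
tool_pos: [424.3, 62.6, 171.5]
tcp_rot: [179.9, 0.0, 93.9]
ft_force: [0.1, 0.1, 0.0]
finger_gap: 40.1
grip_force: 0.0
```

Request:
apply_moves(
  rows=[
    [39.7,14.6,4,0,0,-0.0812],
    [38.4,17.8,4,0,0,-0.0812],
    [36.8,20.9,4,0,0,-0.0812],
    [35,23.8,4,0,0,-0.0812],
    [33,26.5,4,0,0,-0.0812],
  ],
)

```text
time: 3.8
tool_pos: [484.1, 265.6, 151.3]
tcp_rot: [180.0, 0.0, 117.2]
ft_force: [0.6, -0.4, 0.7]
finger_gap: 40.0
grip_force: 0.0
```

```bash
cat >> h.py <<'E'
_o=eyes.get_calibration
def gc(n):
    c=dict(_o(n))
    if 'mount' in c:
        from scipy.spatial.transform import Rotation as R
        s=sense();T=np.eye(4);T[:3,:3]=R.from_euler('xyz',s['tcp_rot'],degrees=True).as_matrix();T[:3,3]=s['tool_pos']
        W=np.linalg.inv(T@np.array(c['mount']));c['R']=W[:3,:3];c['t']=W[:3,3]
    return c
class E2: 
    get_calibration=staticmethod(gc); snapshot=staticmethod(eyes.snapshot)
eyes=E2
E
python3 - <<'E'
from h import *
for n in('wrist','top'):
    p,d=snap(n,n+'2.png');np.save(n+'d2.npy',d)
    X=blue(n,p,d);print(n,len(X),X.min(0) if len(X) else '')
    if len(X)>500: print(np.median(X[:,2]),fit(X,(523,188,27)))
    for k in ['stem_top','lower_mouth','weight','weight_mouth','spice_jar']:
        print(n,k,[(np.round(r['xyz']),round(r['confidence'],2)) for r in models.place_of(k,n)[:2]])
E
```

```text
wrist 5275 [477.34823002 131.62066929  50.58644176]
55.75113113661925 (array([524.16278326, 190.56930122,  27.42257678]), np.float64(0.6587550380653829))
wrist stem_top []
wrist lower_mouth [(array([771., 236.,  -2.]), 0.16)]
wrist weight [(array([524., 185.,  31.]), 0.84)]
wrist weight_mouth []
wrist spice_jar []
top 0 
top stem_top [(array([508.,  -1.,  78.]), 0.96)]
top lower_mouth []
top weight [(array([ 407., -191.,   -3.]), 0.59)]
top weight_mouth [(array([ 415., -251.,   32.]), 0.77)]
top spice_jar [(array([610., -12.,  33.]), 0.81)]
```

View pics/wrist2.png

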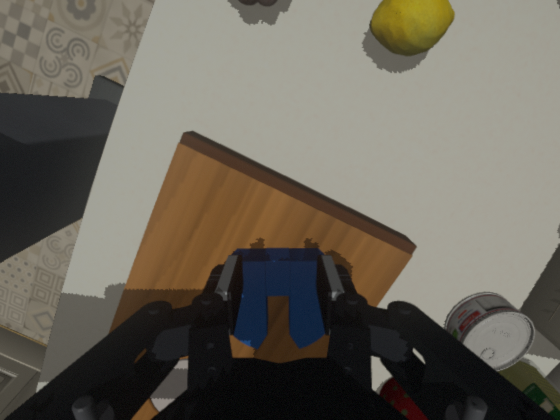

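Wrist view: the blue flat face (row ~250, cols 235–320) is centred between the fingers and parallel to them, so the alignment is good. I'll descend behind the face.

Request:
apply_moves(
  rows=[
    [0,0,23,0,0,0],
    [0,0,23,0,0,0],
    [0,0,23,0,0,0],
    [0,0,23,0,0,0],
    [0,0,21,0,0,0],
  ],
)

```text
time: 5.03
tool_pos: [483.8, 263.8, 37.6]
tcp_rot: [180.0, 0.0, 117.0]
ft_force: [0.1, -0.4, -0.5]
finger_gap: 40.2
grip_force: 0.0
```

Request:
apply_moves(
  rows=[
    [-6,0,0,0,0,0],
    [-6,0,0,0,0,0],
    [-6,0,0,0,0,0],
    [-4,0,0,0,0,0],
    [-3,0,0,0,0,0],
  ],
)

```text
time: 5.65
tool_pos: [495.6, 241.6, 38.8]
tcp_rot: [180.0, 0.0, 117.0]
ft_force: [-0.5, 0.1, 0.8]
finger_gap: 39.9
grip_force: 0.0
```

```bash
cat >> h.py <<'E'
def pushpath(c,psi,stem,R,step,off=56,over=0):
    c=np.array(c,float);stem=np.array(stem,float)
    W=[];left=True
    while True:
        to=stem-c;b=np.degrees(np.arctan2(to[1],to[0]))
        dp=(b-psi+180)%360-180
        k=np.clip(dp,-np.degrees(step/R),np.degrees(step/R))
        t=np.radians(psi+k/2);c=c+step*np.array([np.cos(t),np.sin(t)]);psi+=k
        t=np.radians(psi);W.append((c[0]-off*np.cos(t),c[1]-off*np.sin(t),38,psi+180))
        if np.hypot(*(stem-c))<step*.8: return W
E
python3 - <<'E'
from h import *
s=sense();print(s['tool_pos'],s['tcp_rot'],s['ft_force'])
p,d=snap('scene','scene3.png');X=blue('scene',p,d);print(fit(X,(523,188,27)))
t=np.array(s['tool_pos'][:2]);u=np.array([np.cos(np.radians(117.2)),np.sin(np.radians(117.2))])
c=t-56*u;print('c',c)
W=pushpath(c,-62.8,(507.5,-.5),100,8);print(len(W),W[-1])
rows(W)
E
```

```text
[495.6121956  241.63751712  38.77948049] [1.79957301e+02 3.57787051e-03 1.17026211e+02] [-0.54553167  0.09595339  0.77153404]
(array([519.01769081, 188.55180047,  33.49466659]), np.float64(0.3033303330333033))
c [521.20967952 191.83020022]
24 (np.float64(518.188290779348), np.float64(58.78454018707304), 38, np.float64(79.78004413262711))
[[np.float64(-8.0), np.float64(4.3), np.float64(0.6), 0, 0, np.float64(0.077)], [np.float64(-8.2), np.float64(4.2), np.float64(-0.0), 0, 0, np.float64(0.08)], [np.float64(-8.2), np.float64(4.2), np.float64(-0.0), 0, 0, np.float64(0.08)], [np.float64(-8.2), np.float64(4.2), np.float64(-0.0), 0, 0, np.float64(0.08)], [np.float64(-8.2), np.float64(4.2), np.float64(-0.0), 0, 0, np.float64(0.08)]]
[[np.float64(-8.2), np.float64(4.2), np.float64(-0.0), 0, 0, np.float64(0.08)], [np.float64(-8.2), np.float64(4.2), np.float64(-0.0), 0, 0, np.float64(0.08)], [np.float64(-8.2), np.float64(4.2), np.float64(-0.0), 0, 0, np.float64(0.08)], [np.float64(-8.0), np.float64(0.7), np.float64(-0.0), 0, 0, np.float64(0.0127)], [np.float64(-8.0), np.float64(0.0), np.float6
[... 442 characters left out ...]
.0), np.float64(0.0), np.float64(-0.0), 0, 0, np.float64(0.0)], [np.float64(-8.0), np.float64(0.0), np.float64(-0.0), 0, 0, np.float64(0.0)], [np.float64(-8.0), np.float64(0.0), np.float64(-0.0), 0, 0, np.float64(0.0)], [np.float64(-8.0), np.float64(-0.0), np.float64(-0.0), 0, 0, np.float64(-0.0)], [np.float64(-8.0), np.float64(-0.0), np.float64(-0.0), 0, 0, np.float64(-0.0)]]
[[np.float64(-8.0), np.float64(-0.0), np.float64(-0.0), 0, 0, np.float64(-0.0)], [np.float64(-8.0), np.float64(-0.0), np.float64(-0.0), 0, 0, np.float64(-0.0)], [np.float64(-8.0), np.float64(-0.0), np.float64(-0.0), 0, 0, np.float64(-0.0)], [np.float64(-8.0), np.float64(-0.0), np.float64(-0.0), 0, 0, np.float64(-0.0)]]
```

Request:
apply_moves(
  rows=[
    [-3,0,0.8,0,0,0],
    [-4,0,0,0,0,0],
    [-8,4.2,0,0,0,0.08],
    [-8.2,4.2,0,0,0,0.08],
    [-8.2,4.2,0,0,0,0.08],
  ],
)

```text
time: 6.32
tool_pos: [519.3, 218.1, 37.4]
tcp_rot: [-180.0, -0.0, 103.2]
ft_force: [-0.5, 2.8, -0.2]
finger_gap: 40.1
grip_force: 1.3
```

Run:
```python
from h import *
s=sense();print(s['tool_pos'],s['tcp_rot'],s['ft_force'],s['wrist_torque'])
p,d=snap('scene');X=blue('scene',p,d);print(len(X),fit(X,(525,170,17)))
p,d=snap('wrist','wrist4.png');X=blue('wrist',p,d,(45,70));print(len(X),np.median(X,0))
```

```text
[519.26620347 218.14128911  37.37172702] [-1.79986670e+02 -4.04021501e-02  1.03163435e+02] [-0.50523861  2.83071718 -0.23589585] [0.38737992 0.14975917 0.04205131]
418 (array([529.99661306, 165.9344548 ,  14.44380449]), np.float64(0.40888689407540396))
5487 [525.67747916 188.49523635  56.53593776]
```

View pics/wrist4.png

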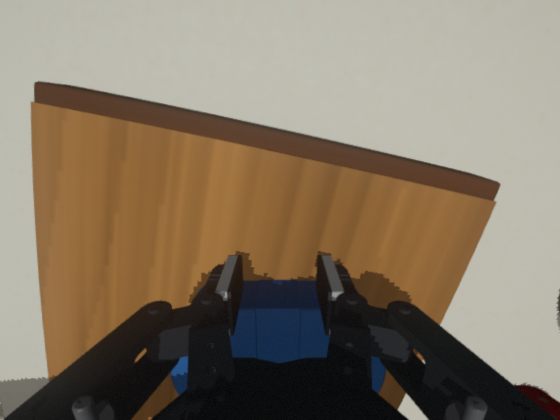

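Wrist view: the face edge (row ~280) is level across both fingers, so contact is flush. I'll continue the arc.

```bash
python3 - <<'E' | sed 's/np.float64(\([^)]*\))/\1/g'
from h import *
s=sense();t=np.array(s['tool_pos'][:2]);y=s['tcp_rot'][2];u=np.array([np.cos(np.radians(y)),np.sin(np.radians(y))])
c=t-55*u;print('c',c)
W=pushpath(c,y-180,(507.5,-.5),90,8,off=55);print(len(W),W[-1],W[4])
rows(W[:10])
E
```

```text
c [532.20771165 163.94111061]
21 (518.2063103523703, 52.68010536675245, 38, 78.6172696713297) (543.3339438159096, 178.18939440628827, 38, 78.750030873649)
[[-8.2, 4.5, -0.6, 0, 0, 0.0889], [-8.2, 4.5, -0.0, 0, 0, 0.0889], [-8.2, 4.5, -0.0, 0, 0, 0.0889], [-8.2, 4.5, -0.0, 0, 0, 0.0889], [-8.1, 3.6, -0.0, 0, 0, 0.0712]]
[[-8.0, 0.1, -0.0, 0, 0, 0.0022], [-8.0, 0.0, -0.0, 0, 0, 0.0001], [-8.0, 0.0, -0.0, 0, 0, 0.0], [-8.0, 0.0, -0.0, 0, 0, 0.0], [-8.0, 0.0, -0.0, 0, 0, 0.0]]
```

Request:
apply_moves(
  rows=[
    [-8.2,4.5,-0.5,0,0,0.0889],
    [-8.2,4.5,0,0,0,0.0889],
    [-8.2,4.5,0,0,0,0.0889],
    [-8.2,4.5,0,0,0,0.0889],
    [-8.1,3.6,0,0,0,0.0712],
  ],
)

```text
time: 7.05
tool_pos: [542.9, 178.9, 37.9]
tcp_rot: [180.0, -0.0, 78.8]
ft_force: [0.9, 2.1, -1.4]
finger_gap: 39.7
grip_force: 1.1
```

Request:
apply_moves(
  rows=[
    [-8,0,0,0,0,0],
    [-6,0,0,0,0,0],
    [-4,0,0,0,0,0],
    [-3,0,0,0,0,0],
    [0,0,0,0,0,0],
  ],
)

```text
time: 7.68
tool_pos: [538.7, 157.7, 38.0]
tcp_rot: [-180.0, 0.0, 78.8]
ft_force: [-0.9, 0.2, 0.2]
finger_gap: 40.2
grip_force: 0.0
```

```bash
python3 - <<'E' | sed 's/np.float64(\([^)]*\))/\1/g'
from h import *
s=sense();print(s['tool_pos'],s['tcp_rot'],s['ft_force'])
t=np.array(s['tool_pos'][:2]);y=s['tcp_rot'][2];u=np.array([np.cos(np.radians(y)),np.sin(np.radians(y))])
print('c',t-55*u)
p,d=snap('scene','scene5.png')
for k in('weight_mouth','stem_top','weight','spice_jar'): print(k,[(np.round(r['xyz']),round(r['confidence'],2)) for r in models.place_of(k,'scene')[:2]])
q=cv2.resize(p[180:320,180:400],None,fx=3,fy=3,interpolation=cv2.INTER_CUBIC);cv2.imwrite('pics/sc5.png',q[:,:,::-1])
E
```

```text
[538.66428465 157.744434    38.00185176] [-1.79991042e+02  2.77977212e-02  7.88483170e+01] [-0.85984476  0.19113168  0.21429012]
c [528.02689682 103.78291086]
weight_mouth [(array([515.,  42.,  59.]), 0.83), (array([504.,  -1.,  77.]), 0.68)]
stem_top [(array([505.,   1.,  78.]), 0.89)]
weight [(array([525., 108.,  29.]), 0.65), (array([ 401., -194.,   -2.]), 0.59)]
spice_jar [(array([611.,  -5.,  27.]), 0.82)]
```

View pics/sc5.png

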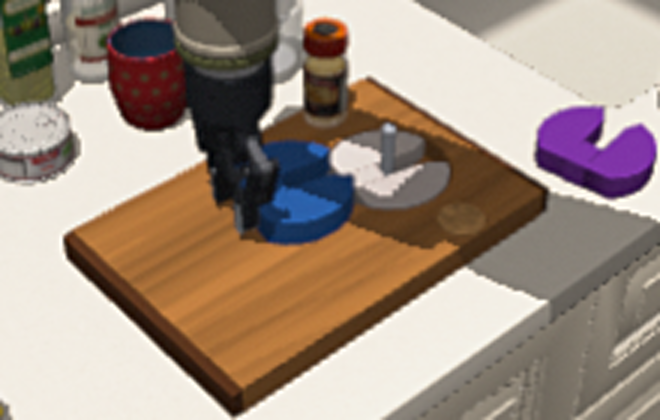

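Crop: the blue slot faces the stem (stem at (388,150) in the crop), lined up with it, and the jar is clear. I'll push straight on.

Request:
apply_moves(
  rows=[
    [-6,0,0,0,0,0],
    [-8,0,0,0,0,0],
    [-8,0,0,0,0,0],
    [-8,0,0,0,0,0],
    [-8,0,0,0,0,0],
  ],
)

```text
time: 8.55
tool_pos: [531.4, 120.2, 38.0]
tcp_rot: [180.0, -0.0, 78.8]
ft_force: [1.4, 3.9, 0.1]
finger_gap: 39.9
grip_force: 1.5
```

Request:
apply_moves(
  rows=[
    [-8,0,0,0,0,0],
    [-8,0,0,0,0,0],
    [-8,0,0,0,0,0],
    [-8,0,0,0,0,0],
    [-6,0,0,0,0,0],
  ],
)

```text
time: 9.18
tool_pos: [524.2, 83.1, 38.2]
tcp_rot: [180.0, -0.0, 78.8]
ft_force: [0.7, 4.2, 1.6]
finger_gap: 40.3
grip_force: 2.1
```

Request:
apply_moves(
  rows=[
    [-5,0,0,0,0,0],
    [-5,0,0,0,0,0],
    [-4,0,0,0,0,0],
    [-3,0,0,0,0,0],
    [-2,0,0,0,0,0],
  ],
)

```text
time: 9.8
tool_pos: [520.5, 64.8, 38.1]
tcp_rot: [180.0, -0.0, 78.8]
ft_force: [1.6, 5.0, 3.5]
finger_gap: 39.7
grip_force: 2.5
```

Request:
apply_moves(
  rows=[
    [-2,0,0,0,0,0],
    [-2,0,0,0,0,0],
    [-2,0,0,0,0,0],
    [-2,0,0,0,0,0],
    [-1,0,0,0,0,0],
  ],
)

```text
time: 10.42
tool_pos: [518.2, 55.7, 37.6]
tcp_rot: [-180.0, 0.0, 78.8]
ft_force: [1.6, 2.3, -1.3]
finger_gap: 40.0
grip_force: 1.4
```

Request:
apply_moves(
  rows=[
    [-1,0,0,0,0,0],
    [-1,0,0,0,0,0],
    [0,0,0,0,0,0],
    [0,0,0,0,0,0],
    [0,0,0,0,0,0],
  ],
)

```text
time: 11.05
tool_pos: [518.4, 53.9, 38.1]
tcp_rot: [180.0, 0.0, 78.8]
ft_force: [-0.0, -0.1, 0.0]
finger_gap: 39.8
grip_force: 0.0
```

Request:
apply_moves(
  rows=[
    [-1,0,0,0,0,0],
    [-1,0,0,0,0,0],
    [-1,0,0,0,0,0],
    [-1,0,0,0,0,0],
    [-1,0,0,0,0,0],
  ],
)

```text
time: 11.68
tool_pos: [517.8, 51.1, 38.2]
tcp_rot: [180.0, -0.2, 78.8]
ft_force: [2.8, 15.0, -1.9]
finger_gap: 40.1
grip_force: 7.9
```

```bash
python3 - <<'E' | sed 's/np.float64(\([^)]*\))/\1/g'
from h import *
s=sense();print(s['tool_pos'],s['tcp_rot'],s['ft_force'])
for n in('scene','top'):
    p,d=snap(n)
    for k in('weight_mouth','stem_top','weight','spice_jar'): print(k,[(np.round(r['xyz']),round(r['confidence'],2)) for r in models.place_of(k,n)[:2]])
    if n=='scene':
        X=blue(n,p,d);print(np.median(X[:,2]))
        q=cv2.resize(p[180:280,220:380],None,fx=4,fy=4,interpolation=cv2.INTER_CUBIC);cv2.imwrite('pics/sc6.png',q[:,:,::-1])
E
```

```text
[517.76870407  51.05813038  38.18752193] [179.97027957  -0.19605436  78.83481062] [ 2.75271723 15.04952283 -1.881057  ]
weight_mouth [(array([491., -64.,  58.]), 0.79), (array([ 411., -252.,   29.]), 0.63)]
stem_top [(array([505.,  -3.,  78.]), 0.84)]
weight [(array([504.,   1.,  26.]), 0.87), (array([ 402., -195.,   -2.]), 0.71)]
spice_jar []
59.24916362114234
weight_mouth [(array([ 413., -250.,   28.]), 0.94)]
stem_top []
weight [(array([ 406., -192.,   -3.]), 0.62)]
spice_jar [(array([777., 232.,   2.]), 0.23)]
```

View pics/sc6.png

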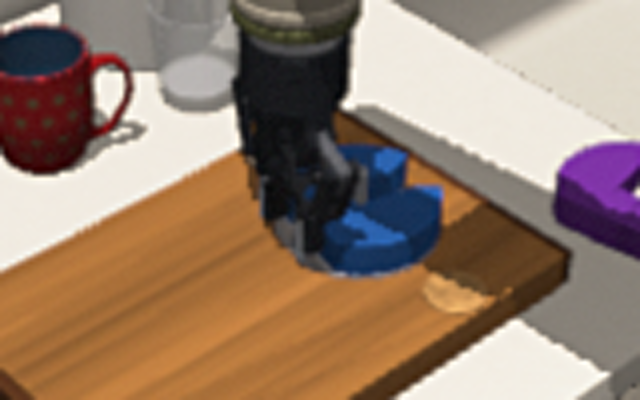

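The crop shows the weight home against the stem with 15 N of contact force. Now I turn it counter-clockwise about the stem, away from the jar.

Request:
apply_moves(
  rows=[
    [-0.3,-5.3,0,0,0,-0.1],
    [-0.3,-5.3,0,0,0,-0.1],
    [-0.3,-5.3,0,0,0,-0.1],
    [-0.3,-5.3,0,0,0,-0.1],
    [-0.3,-5.3,0,0,0,-0.1],
  ],
)

```text
time: 12.8
tool_pos: [491.9, 50.0, 38.5]
tcp_rot: [179.8, -0.2, 107.7]
ft_force: [2.8, 15.8, -0.9]
finger_gap: 40.2
grip_force: 6.6
```

```bash
cat > chk.py <<'E'
from h import *
import sys
s=sense();t=s['tool_pos'][:2];y=np.radians(s['tcp_rot'][2]);u=np.array([np.cos(y),np.sin(y)])
q=np.array(t)-(507.2,-1.2);print('r',q@u,'lat(tool y)',q@[u[1],-u[0]],'force tool x,y',s['ft_force'][:2]@u,s['ft_force'][:2]@np.array([u[1],-u[0]]),'yaw',s['tcp_rot'][2],'j6',s['joint_pos'][5])
p,d=snap('scene')
for k in('weight_mouth','weight'): print(k,[(np.round(r['xyz']),round(r['confidence'],2)) for r in models.place_of(k,'scene')[:2]])
if len(sys.argv)>1:
    q=cv2.resize(p[180:280,220:380],None,fx=4,fy=4,interpolation=cv2.INTER_CUBIC);cv2.imwrite('pics/'+sys.argv[1],q[:,:,::-1])
E
python3 chk.py
```

```text
r 53.421421292439305 lat(tool y) 1.039154129269269 force tool x,y 14.22569559427001 7.449261395191668 yaw 107.71401796069091 j6 -18.121460510272776
weight_mouth [(array([525., -60.,  58.]), 0.86), (array([ 414., -252.,   34.]), 0.77)]
weight [(array([507.,  -2.,  29.]), 0.93), (array([ 402., -194.,   -1.]), 0.91)]
```

Request:
apply_moves(
  rows=[
    [-0.3,-5.3,0,0,0,-0.1],
    [-0.3,-5.3,0,0,0,-0.1],
    [-0.3,-5.3,0,0,0,-0.1],
    [-0.3,-5.3,0,0,0,-0.1],
    [-0.3,-5.3,0,0,0,-0.1],
  ],
)

```text
time: 13.58
tool_pos: [468.3, 36.1, 38.2]
tcp_rot: [179.9, -0.2, 136.4]
ft_force: [-2.6, 15.7, 4.9]
finger_gap: 39.4
grip_force: 6.6
```

```bash
python3 chk.py
```

```text
r 53.9016310309569 lat(tool y) 0.12967322024563543 force tool x,y 12.733633016588957 9.617572165535195 yaw 136.36400487128444 j6 -48.510385287120734
weight_mouth [(array([550., -45.,  56.]), 0.97), (array([ 413., -253.,   31.]), 0.56)]
weight [(array([509.,   3.,  27.]), 0.71), (array([ 401., -193.,    0.]), 0.7)]
```

Request:
apply_moves(
  rows=[
    [-0.3,-5.3,0,0,0,-0.1],
    [-0.3,-5.3,0,0,0,-0.1],
    [-0.3,-5.3,0,0,0,-0.1],
    [-0.3,-5.3,0,0,0,-0.1],
    [-0.3,-5.3,0,0,0,-0.1],
  ],
)

```text
time: 14.35
tool_pos: [454.1, 11.7, 37.3]
tcp_rot: [180.0, -0.2, 165.0]
ft_force: [-5.7, 6.9, 4.6]
finger_gap: 39.7
grip_force: 4.0
```

Request:
apply_moves(
  rows=[
    [-0.3,-5.3,0,0,0,-0.1],
    [-0.3,-5.3,0,0,0,-0.1],
    [-0.3,-5.3,0,0,0,-0.1],
    [-0.3,-5.3,0,0,0,-0.1],
    [-0.3,-5.3,0,0,0,-0.1],
  ],
)

```text
time: 14.98
tool_pos: [453.7, -15.6, 37.2]
tcp_rot: [179.9, -0.2, -166.4]
ft_force: [-4.8, 2.5, 1.4]
finger_gap: 40.2
grip_force: 2.5
```

```bash
python3 chk.py
```

```text
r 55.38393390308562 lat(tool y) -1.3395964991646778 force tool x,y 4.060836449306772 3.5673699632045914 yaw -166.36806652940496 j6 -112.05730157821088
weight_mouth [(array([560.,  14.,  58.]), 0.83), (array([ 414., -253.,   29.]), 0.82)]
weight [(array([ 401., -196.,   -4.]), 0.9), (array([508.,   6.,  28.]), 0.69)]
```

Request:
apply_moves(
  rows=[
    [-1.3,-5,0,0,0,-0.1],
    [-0.9,-5,0,0,0,-0.1],
    [-0.7,-5,0,0,0,-0.1],
    [-0.3,-5.3,0,0,0,-0.1],
    [-0.3,-5.3,0,0,0,-0.1],
  ],
)

```text
time: 15.75
tool_pos: [466.1, -39.1, 36.7]
tcp_rot: [179.8, -0.4, -137.8]
ft_force: [-12.5, -8.5, 6.1]
finger_gap: 40.1
grip_force: 7.7
```

```bash
python3 chk.py
```

```text
r 55.93872460562087 lat(tool y) -0.4338902245107299 force tool x,y 14.946194429569173 2.10229109008057 yaw -137.7594064260226 j6 -143.04601004244014
weight_mouth [(array([ 413., -252.,   31.]), 0.68), (array([547.,  40.,  57.]), 0.64)]
weight [(array([ 401., -194.,   -2.]), 0.96), (array([503.,   6.,  29.]), 0.9)]
```

Request:
apply_moves(
  rows=[
    [3,0,0,0,0,0],
    [6,0,0,0,0,0],
    [8,0,0,0,0,0],
    [8,0,0,0,0,0],
    [5,0,0,0,0,0],
  ],
)

```text
time: 16.52
tool_pos: [447.1, -57.9, 38.1]
tcp_rot: [-180.0, 0.0, -137.9]
ft_force: [1.1, 0.1, 0.3]
finger_gap: 40.1
grip_force: 0.0
```

Request:
apply_moves(
  rows=[
    [0,0,-30,0,0,0],
    [0,0,-40,0,0,0],
    [0,0,-40,0,0,0],
    [0,0,-40,0,0,0],
    [0,0,-30,0,0,0],
  ],
)

```text
time: 17.15
tool_pos: [447.9, -57.7, 220.2]
tcp_rot: [-179.9, 0.1, -137.9]
ft_force: [-0.1, 0.3, -0.8]
finger_gap: 39.9
grip_force: 0.0
```

Request:
apply_moves(
  rows=[
    [30,40,-20,0,0,0],
    [30,40,-20,0,0,0],
    [0,50,0,0,0,0.1],
    [0,50,0,0,0,0.1],
    [0,0,0,0,0,0],
  ],
)

```text
time: 17.77
tool_pos: [285.3, 40.8, 258.5]
tcp_rot: [-179.9, 0.1, -149.2]
ft_force: [0.1, -0.1, -0.5]
finger_gap: 39.5
grip_force: 0.0
```

Run:
```python
from h import *
s=sense();print(s['time'],s['tool_pos'])
p,d=snap('scene')
for k in('weight_mouth','weight','stem_top','spice_jar'): print(k,[(np.round(r['xyz']),round(r['confidence'],2)) for r in models.place_of(k,'scene')[:2]])
X=blue('scene',p,d);X=X[(np.hypot(X[:,0]-507,X[:,1])<90)];print(len(X),np.median(X[:,2]),fit(X,(507,-1,132)))
q=cv2.resize(p[170:290,210:370],None,fx=4,fy=4,interpolation=cv2.INTER_CUBIC);cv2.imwrite('pics/sc7.png',q[:,:,::-1])
```

```text
17.775 [285.32381587  40.82320419 258.47444258]
weight_mouth [(array([548.,  43.,  60.]), 0.96), (array([ 412., -251.,   31.]), 0.76)]
weight [(array([ 404., -195.,   -1.]), 0.69), (array([505.,   4.,  26.]), 0.65)]
stem_top [(array([506.,  -1.,  82.]), 0.73), (array([496., -58.,  32.]), 0.22)]
spice_jar [(array([606.,  -9.,  31.]), 0.81)]
731 59.59948864837369 (array([505.38296577,   4.18511021, 131.51378493]), np.float64(0.8624667258207631))
```

View pics/sc7.png

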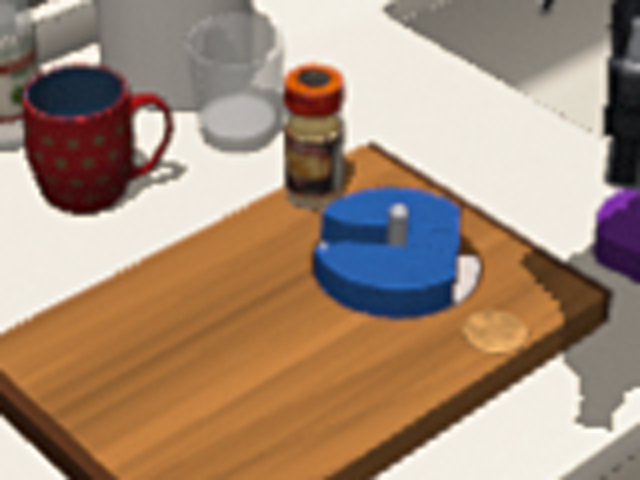

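The crop shows the blue weight flat on the stem with the stem (398,225) at the slot's closed end. Its slot points about 140° away from the white one's, and the jar still stands. The push back ended on a firm 15 N stop against the stem.

```bash
python3 -c "
from h import *
print(job.hand_in())"
```

```text
the job is handed in; nothing more can be done
None
```

I handed in the job: the blue weight is home on the stem, flat on the white one, with its slot measured about 140° away from the white slot, and the spice jar is still standing with nothing else seen to have moved.

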